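# Open the blue evidence bin by its lever and ease it shut

### The job

With the fingers of the gripper, and no other part of the robot, press the lever at the front of the blue-lidded evidence bin all the way down so that its lid stands fully open, and keep it there for about two seconds so that the overhead camera can record the contents. Then let the lever come up slowly, over two seconds or more, so that the lid settles fully shut without slamming, and move clear. Do not touch the lid itself, leave the yellow bin shut, and do not lift, shift or knock over the perfume bottle, watch box or carton.

Things in the scene. Friction and masses are not known exactly. Their poses are not given: they have to be found in the camera images.
- blue_bin: blue evidence bin, fixed on a grey plinth that raises its underside 0 to 60 mm above the counter: a white steel box 160 mm deep (own x), 190 mm wide (own y), 130 mm high under a blue hinged lid. Origin: centre of its underside; its front faces its own -x, towards the robot, and carries the lever. Its top is 140 mm above the origin with the lid shut, about 280 mm with it open.
- blue_lever (a joint): lever of the blue bin, in rad: 0 at rest (pad up), 0.40 at its bottom stop. Its level hinge (along the bin's y) lies 90 mm in front of the bin's origin, 80 mm above it, 100 mm from the pad's centre; it points 0.2 rad above level at rest, 0.2 below when down. Pressing takes about 3 to 12 N; if let go, the lid's weight slams it shut.
- blue_pad (a point): centre of the top face of the blue bin's lever pad: a black rubber plate 60 mm wide (bin's y), 44 mm long (bin's x), 10 mm thick, with blue side edges. At rest it lies 187 mm in front of the bin's origin and 107 mm above it; it sinks 40 mm, almost straight down, to the stop. Clear from above; bin wall 107 mm behind it.
- blue_lid (a joint): lid of the blue bin, in rad: 0 shut, 1.0 fully open. Hinged along the bin's far (its own +x) upper rim, so that its front edge rises and swings away from the robot. Linked rigidly to the lever: lid angle = 2.5 x lever angle.
- blue_lid_edge (a point): middle of the front edge of the blue lid, 167 mm from its hinge
- yellow_bin: yellow evidence bin, fixed on a grey plinth that raises its underside 0 to 60 mm above the counter: a white steel box 160 mm deep (own x), 190 mm wide (own y), 130 mm high under a yellow hinged lid. Origin: centre of its underside; its front faces its own -x, towards the robot, and carries the lever. Its top is 140 mm above the origin with the lid shut, about 280 mm with it open. To be left shut.
- yellow_lid (a joint): lid of the yellow bin, in rad: 0 shut, 1.0 fully open. Hinged along the bin's far (its own +x) upper rim, so that its front edge rises and swings away from the robot. Linked rigidly to the lever: lid angle = 2.5 x lever angle. To be left at 0.
- yellow_pad (a point): centre of the top face of the yellow bin's lever pad: a black rubber plate 60 mm wide (bin's y), 44 mm long (bin's x), 10 mm thick, with yellow side edges. At rest it lies 187 mm in front of the bin's origin and 107 mm above it; it sinks 40 mm, almost straight down, to the stop. Clear from above; bin wall 107 mm behind it. Not to be pressed.
- perfume: loose amber glass perfume bottle, 35 x 50 mm, 112 mm tall with its black cap, paper tag on its front; origin at the centre of its underside. To be left alone.
- watch_box: loose dark wooden watch box, 90 x 90 x 63 mm, paper tag on top; origin at the centre of its underside. To be left alone.
- carton: loose white and red carton, 70 x 100 mm, 100 mm tall; origin at the centre of its underside. To be left alone.

How it is judged:
On the way, in this order (a step that is already met when the one before it is completed fails the run):
1. the blue lid is held fully open (above 0.85 of 1.0 rad) for 1.5 s (value of joint blue_lid above 0.85 rad), for 1.5 s.
2. the blue lid is shut again (below 0.04 rad) (value of joint blue_lid below 0.04 rad), for 0.2 s.
At the end, for the whole second after the job is handed in: The blue lid is shut (within 0.04 rad) with its lever up (within 0.02 rad), the yellow lid is shut (within 0.05 rad), and the bottle, watch box and carton stand within 30 mm of where they were (value of joint blue_lid below 0.04 rad and value of joint blue_lever below 0.02 rad and value of joint yellow_lid below 0.05 rad and distance of each of perfume, watch_box, carton from where it was at the start of the episode below 0.03 m); the robot touches nothing.
It fails at once if the blue lid slams: it falls faster than 1.5 rad/s in the lower half of its swing (below 0.5 rad) (value of joint blue_lid below 0.5 rad and velocity of joint blue_lid below -1.5 rad/s).
It fails at once if the robot touches the blue lid itself (over 1 N) (contact force between any of the fingers, the arm and blue_lid above 1 N).
It fails at once if the lever is pressed with the arm or the gripper's body instead of the fingers (over 2 N) (contact force between the arm and blue_lever above 2 N).
It fails at once if the yellow bin's lid is opened (over 0.08 rad) (value of joint yellow_lid above 0.08 rad).
It fails at once if the perfume bottle, watch box or carton is shifted or lifted by more than 30 mm, or tipped by more than 0.35 rad (distance of any of perfume, watch_box, carton from where it was at the start of the episode above 0.03 m or angle between any of perfume, watch_box, carton's own z axis and vertical above 0.35 rad).
It also fails if it takes over 38 s, if anything falls off the work surface, if the arm or the gripper's body presses on something with over 40 N, if the wrist force passes 120 N, or if a joint passes its speed limit or range.

### The arm

A 6-joint arm with a two-finger parallel gripper is mounted at the origin on the work surface. World frame = base frame: x ahead of the robot, y to its left, z up, the work surface at z = 0. Lengths are in m, angles in rad, forces in N, time in s.
With the tool pointing down it reaches from about 0.25 to 0.725 m from the base axis. Payload 4 kg.
Tool frame: the origin (TCP) lies at the very end of the fingers, on their centre line; the grasp point (between the pads) lies 19 mm behind it; y points along the fingers, z is the direction in which the jaws open and shut, and the axes are right-handed (so a half turn about y gives the same grasp; the last joint's range is limited). The gripper opens to 85 mm and grips with 20 to 120 N. Pads are 22 mm wide; open, the fingers measure 114 mm over their backs; the gripper's body (76 mm by 85 mm) begins 54 mm behind the grasp point. The pads swing forward as they close: fully open they stand 13 mm farther back than shut.
Start: joints at [-1.161, 0.241, 0.005, 1.335, 0, 1.571], TCP at [0.199, -0.459, 0.193] pointing down, gripper open.
Joint ranges: [-2.72, 2.72], [-1.05, 1.87], [-1.09, 1.28], [-1.99, 2.15], [-1.42, 1.44], [-3.14, 3.14]. Speed limits (rad/s): [2.79, 2.79, 3.14, 3.14, 3.14, 3.14].

### API

Orientations are given as a unit quaternion [x, y, z, w].
In Python, from workcell import bot gives the robot as it stands. The module is installed in compiled form; this text tells all that it offers.
- The arm moves only by the tool move_arm, never from a script. Its argument "increments" is a list of rows, each an object with "grip": the closure, from 0 (fully open) to 1 (shut); "linear": the shift along the tool's x, y, z scaled (see below), a list of three; "twist": the turn about the tool's y scaled (see below). A call has exactly 5 rows; each row shifts and turns the pose as measured when the row begins, along the tool's axes as they then stand; what a row does not reach is not made up. The controller multiplies each number of a shift by 0.2 m and each number of a turn by 2 rad. A row lasts 1/10 s, in which the tool goes at most 50 mm and 8.59 degrees, less where a joint would pass 70% of its speed; a pose out of reach is approached as far as the arm can. A call with a number of a shift or a turn outside -1 to 1 is refused whole. A call with a gripper value outside its range is refused whole. The fingers move at their own pace and stop on an object; the grip force is fixed at half the most. Time passes only in rows, so rows that do not move let the fingers close, or fill a call up. It gives the time, the measured TCP pose, the force and the opening at its end, in the units of the state.
- bot.get_obs(): the state, without advancing time (a new reading comes with each control period).
- bot.camera(name): name is "side" or "top" or "wrist"; returns (picture, depth): 420x560x3 uint8, blue, green, red; 420x560 float32, m along the optical axis (not along the pixel's ray), 0 where there is no reading.
- bot.camera_params(name): a dict with "camera_matrix" (3x3 intrinsics, pixels), "rvec" (rotation vector, rad) and "tvec" (3), from world to camera coordinates, as OpenCV has them; the wrist camera has in their place "T_tool_cam" (4x4, takes a point from camera to tool coordinates, whose origin is the TCP and whose axes are the tool frame's). Camera axes: x right, y down, z forward; pixel columns grow to the right and rows downward; lengths in m; the calibration is good to about 2 mm. A picture is of the moment at which its call begins: read the wrist's pose just before it. camera_params takes no time and is no camera call.
- bot.job_done(): hands the job in, once; it reports no verdict.
The state is a dict: "clock": time; "joint_pos": joint angles; "joint_vel": joint speeds; "tau": joint torques, N m; "eef_pos": TCP position; "tool_rot": TCP orientation; "ft_force": force on the tool from outside, world axes, zero at the start; "ft_torque": the same for the moment, N m; "grip_width": finger opening in m.
Only numpy, scipy, OpenCV 4.12 (cv2) and the standard library are available. Lean on these libraries where they do the work, as an engineer would, in place of code of your own. Each camera call takes 0.05 s, during which the arm holds its last target. There are 200 camera calls.

## Working session

There is one attempt and no reset: what is moved stays moved. The work goes in short steps, Python scripts to look and compute and a tool call to move; the robot and the scene stay as the last step left them, time stands still between calls to the robot, and variables do not carry over. Pictures are saved under pics/ and viewed, about 8 in all and at most 12, crops included, and the job is handed in when it is done.

Besides the shell and the picture viewer there is one more tool, called after "Emit:" by a JSON object that holds its "name" and its "arguments", one argument or row to a line. move_arm: Moves the arm, as the interface text tells. Its arguments: {"type":"object","properties":{"increments":{"type":"array"}},"required":["increments"]}

```bash
mkdir -p pics; cat > h.py <<'E'
from workcell import bot
import numpy as np, cv2
def world(name,dep=None):
    p=bot.camera_params(name);K=np.array(p["camera_matrix"])
    if name=="wrist":
        return p
    R=cv2.Rodrigues(np.array(p["rvec"],float))[0];t=np.array(p["tvec"],float).ravel()
    return K,R,t
def pts(name,d):
    K,R,t=world(name);v,u=np.mgrid[:d.shape[0],:d.shape[1]]
    c=np.stack([(u-K[0,2])/K[0,0]*d,(v-K[1,2])/K[1,1]*d,d],-1)
    return (c-t)@R
E
python3 - <<'E'
from h import *
o=bot.get_obs();print({k:np.round(v,3) for k,v in o.items()})
for n in("top","side"):
    im,d=bot.camera(n);cv2.imwrite(f"pics/{n}0.png",im);np.savez(f"{n}0.npz",im=im,d=d)
    K,R,t=world(n);print(n,np.round(-R.T@t,3),np.round(R[2],2),K[0,0])
E
```

```text
{'clock': np.float64(0.0), 'joint_pos': array([-1.161,  0.241,  0.004,  1.335, -0.   ,  1.571]), 'joint_vel': array([ 0.001,  0.   , -0.002, -0.   ,  0.   , -0.001]), 'tau': array([-1.0000e-03, -3.7231e+01,  2.5241e+01,  1.7000e-02, -0.0000e+00,
       -0.0000e+00]), 'eef_pos': array([ 0.199, -0.458,  0.192]), 'tool_rot': array([-0.144,  0.693, -0.692,  0.144]), 'ft_force': array([-1.053, -0.877,  0.025]), 'ft_torque': array([ 0.015, -0.038, -0.028]), 'grip_width': np.float64(0.085)}
top [0.442 0.005 1.41 ] [ 0.11  0.   -0.99] 415.1375633289503
side [0.141 0.972 0.99 ] [ 0.32 -0.71 -0.63] 470.74696379281755
```

View pics/top0.png

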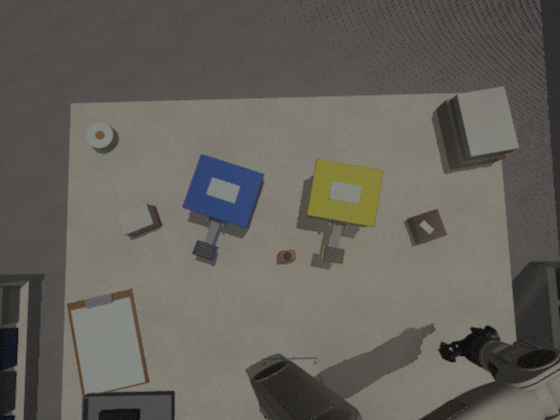

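View pics/side0.png

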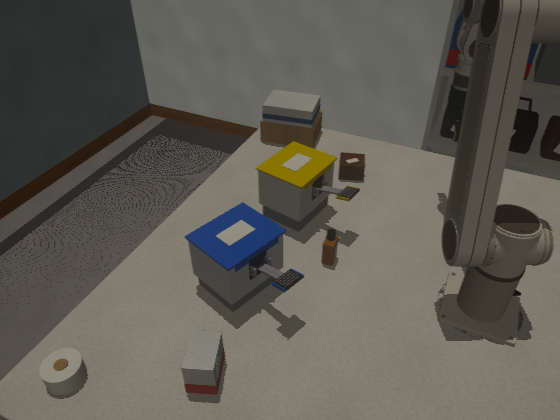

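The top view shows the blue lid at about (224,191) with its pad at (205,250). The yellow lid is at (345,192), the bottle at (287,256), the carton at (140,220) and the watch box at (427,227). The side view agrees: both lids are shut and the blue pad is at about (288,280).

```bash
python3 - <<'E'
from h import *
for n in("top","side"):
    z=np.load(n+"0.npz");im,d=z["im"],z["d"];P=pts(n,d);hsv=cv2.cvtColor(im,cv2.COLOR_BGR2HSV)
    m=cv2.inRange(hsv,(105,130,40),(130,255,255))*(d>0)
    k,l,s,c=cv2.connectedComponentsWithStats(m.astype(np.uint8))
    for i in range(1,k):
        if s[i,4]<15: continue
        q=P[l==i]
        print(n,s[i],np.round(c[i]),"med",np.round(np.median(q,0),3),"z5/95",np.round(np.percentile(q[:,2],[5,95]),3))
        if s[i,4]>1500:
            zt=np.median(q[:,2]);cn=q[abs(q[:,2]-zt)<.006]
            # lid rectangle on its top plane
            r=cv2.minAreaRect((cn[:,:2]*1000).astype(np.float32));print("  lid rect mm",r, "ztop",zt)
    # pad: points by geometry
    if n=="top": box=(slice(236,264),slice(190,222))
    else: box=(slice(265,296),slice(268,306))
    q=P[box].reshape(-1,3);h=hsv[box].reshape(-1,3)
    hi=q[(q[:,2]>.09)]
    print(n,"pad region z hist",np.histogram(hi[:,2],bins=12))
    r=cv2.minAreaRect((hi[:,:2]*1000).astype(np.float32));print("  raised rect",r,np.round(hi.mean(0),3))
E
python3 - <<'E'
import cv2
a=cv2.imread('pics/top0.png')[140:280,170:310];b=cv2.imread('pics/side0.png')[240:310,240:310]
cv2.imwrite('pics/crop1.png',cv2.hconcat([cv2.resize(a,(400,400),interpolation=2),cv2.resize(b,(400,400),interpolation=2)]))
E
```

```text
top [ 183  155   80   72 3028] [223. 191.] med [0.624 0.184 0.182] z5/95 [0.178 0.186]
  lid rect mm ((627.8804321289062, 184.74734497070312), (198.03424072265625, 167.87586975097656), 70.57766723632812) ztop 0.18199329040028706
top pad region z hist (array([402,   0,   0,   0,   0,   0,   0,   0,   0,   0,   0,   2]), array([0.13169585, 0.23822785, 0.34475984, 0.45129184, 0.55782384,
       0.66435584, 0.77088783, 0.87741983, 0.98395183, 1.09048383,
       1.19701582, 1.30354782, 1.41007982]))
  raised rect ((440.591064453125, 145.67633056640625), (272.7468566894531, 69.89558410644531), 76.36746215820312) [0.459 0.242 0.153]
side [528  45  10  18  59] [532.  53.] med [-0.003 -1.29   0.265] z5/95 [0.229 0.297]
side [ 186  203  100   68 3136] [236. 237.] med [0.613 0.203 0.183] z5/95 [0.168 0.186]
  lid rect mm ((628.787353515625, 188.68731689453125), (203.85304260253906, 173.83663940429688), 70.4115982055664) ztop 0.1828708184934203
side [291 269  12   7  18] [297. 272.] med [0.443 0.218 0.149] z5/95 [0.146 0.153]
side [272 282  13   8  28] [278. 286.] med [0.467 0.278 0.148] z5/95 [0.144 0.154]
side pad region z hist (array([534,   0,   0,   0,   0,   0,   0,   0,   0,   0,   0,   4]), array([0.11446353, 0.18742784, 0.26039215, 0.33335646, 0.40632077,
       0.47928508, 0.55224939, 0.6252137 , 0.69817801, 0.77114232,
       0.84410663, 0.91707094, 0.99003525]))
  raised rect ((298.51812744140625, 565.3993530273438), (85.56407165527344, 867.9334106445312), 26.853286743164062) [0.462 0.254 0.152]
```

View pics/crop1.png

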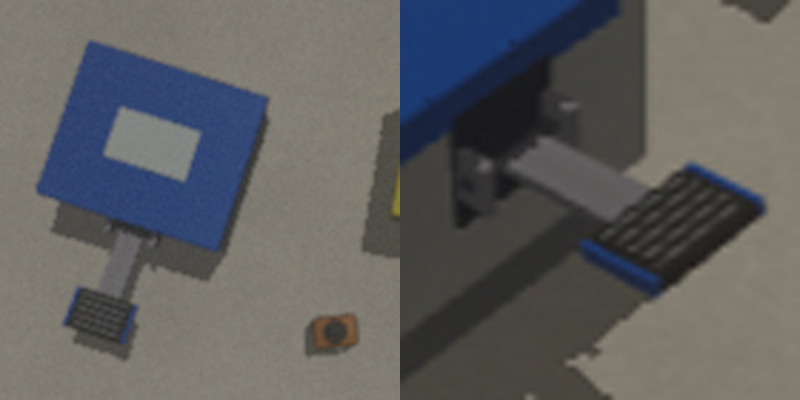

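The crop confirms that the blue-edged pad is clear and the lever points along the bin's own −x. From two views:
- **Bin:** lid top is at z≈0.182, so the base is at about 0.042. The yaw is about −19.5°.
- **Pad:** centre is about (0.455, 0.248, 0.150), which agrees with the text's geometry to within a few mm.

First I'll raise the arm and close the fingers.

```bash
cat >> h.py <<'E'
from scipy.spatial.transform import Rotation as Ro
def st(target=None):
    o=bot.get_obs();R=Ro.from_quat(o["tool_rot"]).as_matrix()
    print("t",round(float(o["clock"]),2),"p",np.round(o["eef_pos"],4),"j",np.round(o["joint_pos"],2),"f",np.round(o["ft_force"],1),"g",round(float(o["grip_width"]),3))
    print("tool x,y,z axes in world:",np.round(R.T,3).tolist())
    if target is not None:
        d=R.T@(np.array(target)-o["eef_pos"]);print("tool shift m",np.round(d,4),"units",np.round(d/.2,3))
E
python3 -c "
from h import *
st([.455,.248,.26])"
```

```text
t 0.1 p [ 0.199  -0.458   0.1921] j [-1.16  0.24  0.    1.34  0.    1.57] f [0.1 0.  0.2] g 0.085
tool x,y,z axes in world: [[-0.917, -0.398, -0.0], [-0.001, 0.002, -1.0], [0.398, -0.917, -0.002]]
tool shift m [-0.5161 -0.0669 -0.5457] units [-2.581 -0.334 -2.728]
```

Emit:
{"name": "move_arm", "arguments": {
  "increments": [
    {"grip": 1,"linear": [0,-0.2,0],"twist": 0},
    {"grip": 1,"linear": [0,-0.2,0],"twist": 0},
    {"grip": 1,"linear": [0,0,0],"twist": 0.05},
    {"grip": 1,"linear": [0,0,0],"twist": 0.05},
    {"grip": 1,"linear": [0,0,0],"twist": 0}
  ]
}}

```text
clock: 0.6
eef_pos: [0.1977, -0.4552, 0.2711]
tool_rot: [-0.073, 0.708, -0.699, 0.07]
ft_force: [0.3, -0.1, 0.7]
grip_width: 0.0122
```

```bash
python3 -c "
from h import *
st([.455,.248,.26])"
```

```text
t 0.6 p [ 0.1977 -0.4552  0.2711] j [-1.16  0.23  0.19  1.54  0.    1.78] f [ 0.3 -0.1  0.7] g 0.012
tool x,y,z axes in world: [[-0.979, -0.202, 0.002], [-0.005, 0.011, -1.0], [0.202, -0.979, -0.012]]
tool shift m [-0.3939  0.0177 -0.6367] units [-1.969  0.088 -3.183]
```

Emit:
{"name": "move_arm", "arguments": {
  "increments": [
    {"grip": 1,"linear": [0,0,0],"twist": -0.074},
    {"grip": 1,"linear": [0,0,0],"twist": -0.074},
    {"grip": 1,"linear": [0,0,0],"twist": -0.074},
    {"grip": 1,"linear": [0,0,0],"twist": -0.074},
    {"grip": 1,"linear": [0,0,0],"twist": -0.074}
  ]
}}

```text
clock: 1.1
eef_pos: [0.1969, -0.4533, 0.2677]
tool_rot: [-0.326, 0.634, -0.62, 0.327]
ft_force: [0.0, 0.3, 0.5]
grip_width: 0.0002
```

Emit:
{"name": "move_arm", "arguments": {
  "increments": [
    {"grip": 1,"linear": [0,0,0],"twist": -0.074},
    {"grip": 1,"linear": [0,0,0],"twist": -0.074},
    {"grip": 1,"linear": [0,0,0],"twist": 0},
    {"grip": 1,"linear": [0,0,0],"twist": 0},
    {"grip": 1,"linear": [0,0,0],"twist": 0}
  ]
}}

```text
clock: 1.6
eef_pos: [0.1961, -0.4515, 0.2645]
tool_rot: [-0.414, 0.581, -0.563, 0.418]
ft_force: [0.1, -0.7, -0.3]
grip_width: -0.0
```

```bash
python3 -c "
from h import *
st([.455,.248,.26])"
```

```text
t 1.6 p [ 0.1961 -0.4515  0.2645] j [-1.16  0.23  0.18  1.54  0.    0.72] f [ 0.1 -0.7 -0.3] g -0.0
tool x,y,z axes in world: [[-0.307, -0.951, -0.02], [-0.01, 0.024, -1.0], [0.952, -0.307, -0.017]]
tool shift m [-0.745   0.0186  0.0317] units [-3.725  0.093  0.158]
```

Emit:
{"name": "move_arm", "arguments": {
  "increments": [
    {"grip": 1,"linear": [-0.24,-0.003,0.01],"twist": 0},
    {"grip": 1,"linear": [-0.24,-0.003,0.01],"twist": 0},
    {"grip": 1,"linear": [-0.24,-0.003,0.01],"twist": 0},
    {"grip": 1,"linear": [-0.24,-0.003,0.01],"twist": 0},
    {"grip": 1,"linear": [-0.24,-0.003,0.01],"twist": 0}
  ]
}}

```text
clock: 2.1
eef_pos: [0.2813, -0.2247, 0.2692]
tool_rot: [-0.408, 0.585, -0.566, 0.413]
ft_force: [1.2, -0.1, -0.2]
grip_width: -0.0002
```

Emit:
{"name": "move_arm", "arguments": {
  "increments": [
    {"grip": 1,"linear": [-0.24,-0.003,0.01],"twist": 0},
    {"grip": 1,"linear": [-0.24,-0.003,0.01],"twist": 0},
    {"grip": 1,"linear": [-0.24,-0.003,0.01],"twist": 0},
    {"grip": 1,"linear": [-0.24,-0.003,0.01],"twist": 0},
    {"grip": 1,"linear": [-0.24,-0.003,0.01],"twist": 0}
  ]
}}

```text
clock: 2.6
eef_pos: [0.371, 0.0077, 0.2787]
tool_rot: [-0.405, 0.586, -0.569, 0.412]
ft_force: [0.8, 0.1, -0.0]
grip_width: -0.0004
```

```bash
python3 -c "
from h import *
st([.455,.248,.26])"
```

```text
t 2.6 p [0.371  0.0077 0.2787] j [-0.   -0.04 -0.09  1.53  0.02  1.91] f [ 0.8  0.1 -0. ] g -0.0
tool x,y,z axes in world: [[-0.334, -0.942, -0.021], [-0.005, 0.025, -1.0], [0.943, -0.333, -0.013]]
tool shift m [-0.2541  0.0241 -0.0007] units [-1.271  0.121 -0.003]
```

Emit:
{"name": "move_arm", "arguments": {
  "increments": [
    {"grip": 1,"linear": [-0.24,0.01,0],"twist": 0},
    {"grip": 1,"linear": [-0.24,0.01,0],"twist": 0},
    {"grip": 1,"linear": [-0.24,0.01,0],"twist": 0},
    {"grip": 1,"linear": [-0.24,0.01,0],"twist": 0},
    {"grip": 1,"linear": [-0.24,0.02,0],"twist": 0}
  ]
}}

```text
clock: 3.1
eef_pos: [0.4528, 0.2441, 0.2735]
tool_rot: [-0.402, 0.585, -0.571, 0.413]
ft_force: [0.7, -0.8, 0.3]
grip_width: 0.0001
```

```bash
python3 -c "
from h import *
st([.455,.248,.165])
for n in('side','top'):
    im,d=bot.camera(n);cv2.imwrite(f'pics/{n}1.png',im)
im,d=bot.camera('wrist');cv2.imwrite('pics/wrist1.png',im)
a=cv2.imread('pics/side1.png')[100:380,150:430]
b=cv2.imread('pics/wrist1.png');cv2.imwrite('pics/c2.png',cv2.hconcat([cv2.resize(a,(400,400)),cv2.resize(b,(400,300)).copy() if 0 else cv2.copyMakeBorder(cv2.resize(b,(400,300)),0,100,0,0,0)]))"
```

```text
t 3.1 p [0.4528 0.2441 0.2735] j [0.48 0.24 0.21 1.53 0.02 2.39] f [ 0.7 -0.8  0.3] g 0.0
tool x,y,z axes in world: [[-0.337, -0.941, -0.024], [0.001, 0.025, -1.0], [0.942, -0.337, -0.007]]
tool shift m [-0.0018  0.1086  0.0016] units [-0.009  0.543  0.008]
```

View pics/c2.png

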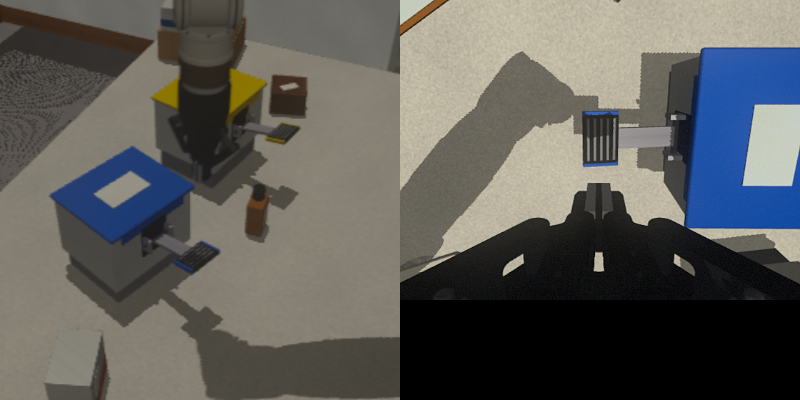

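The side view shows the fingers above and beside the blue pad, with nothing touched. In the wrist view the pad at (600,138) lines up with the fingers in the jaw direction. I'll check the pad position once from the wrist camera before going down.

```bash
python3 - <<'E'
from h import *
o=bot.get_obs();R=Ro.from_quat(o["tool_rot"]).as_matrix()
im,d=bot.camera("wrist");p=bot.camera_params("wrist");K=np.array(p["camera_matrix"]);T=np.array(p["T_tool_cam"])
hsv=cv2.cvtColor(im,cv2.COLOR_BGR2HSV);m=cv2.inRange(hsv,(100,120,40),(130,255,255))
k,l,s,c=cv2.connectedComponentsWithStats(m);A=[]
for i in range(1,k):
    if 15<s[i,4]<2000:
        v,u=np.where(l==i);z=d[v,u];g=z>0;u,v,z=u[g],v[g],z[g]
        q=np.stack([(u-K[0,2])/K[0,0]*z,(v-K[1,2])/K[1,1]*z,z],-1)@T[:3,:3].T+T[:3,3]
        w=q@R.T+o["eef_pos"];print(s[i],np.round(np.median(w,0),4));A.append(np.median(w,0))
st([.455,.248,.16])
E
```

```text
[255 152  52   6 274] [0.4628 0.2783 0.1479]
[257 223  48   7 198] [0.4431 0.2177 0.1479]
t 3.3 p [0.452  0.2427 0.2721] j [0.48 0.24 0.21 1.53 0.02 2.39] f [-0.1  0.2  0.7] g -0.0
tool x,y,z axes in world: [[-0.335, -0.942, -0.021], [-0.002, 0.023, -1.0], [0.942, -0.334, -0.01]]
tool shift m [-0.0037  0.1122  0.0022] units [-0.018  0.561  0.011]
```

Emit:
{"name": "move_arm", "arguments": {
  "increments": [
    {"grip": 1,"linear": [-0.01,0.18,0.01],"twist": 0},
    {"grip": 1,"linear": [-0.01,0.18,0],"twist": 0},
    {"grip": 1,"linear": [0,0.12,0],"twist": 0},
    {"grip": 1,"linear": [0,0.05,0],"twist": 0},
    {"grip": 1,"linear": [0,0.02,0],"twist": 0}
  ]
}}

```text
clock: 3.8
eef_pos: [0.4562, 0.2431, 0.1636]
tool_rot: [-0.398, 0.586, -0.573, 0.411]
ft_force: [0.5, 0.3, 0.3]
grip_width: -0.0002
```

```bash
python3 -c "
from h import *
st([.454,.248,.150])"
```

```text
t 3.8 p [0.4562 0.2431 0.1636] j [ 0.48  0.27 -0.03  1.25  0.02  2.4 ] f [0.5 0.3 0.3] g -0.0
tool x,y,z axes in world: [[-0.344, -0.939, -0.025], [0.005, 0.025, -1.0], [0.939, -0.344, -0.004]]
tool shift m [-0.0035  0.0137 -0.0037] units [-0.017  0.068 -0.018]
```

Emit:
{"name": "move_arm", "arguments": {
  "increments": [
    {"grip": 1,"linear": [-0.018,0.02,-0.018],"twist": 0},
    {"grip": 1,"linear": [0,0.03,0],"twist": 0},
    {"grip": 1,"linear": [0,0.03,0],"twist": 0},
    {"grip": 1,"linear": [0,0.03,0],"twist": 0},
    {"grip": 1,"linear": [0,0.03,0],"twist": 0}
  ]
}}

```text
clock: 4.3
eef_pos: [0.4572, 0.2491, 0.139]
tool_rot: [-0.394, 0.586, -0.574, 0.414]
ft_force: [-0.2, -0.2, -0.0]
grip_width: 0.0003
```

```bash
python3 -c "
from h import *
st([.454,.248,.109])"
```

```text
t 4.3 p [0.4572 0.2491 0.139 ] j [ 0.49  0.29 -0.07  1.18  0.02  2.41] f [-0.2 -0.2 -0. ] g 0.0
tool x,y,z axes in world: [[-0.346, -0.938, -0.032], [0.014, 0.03, -0.999], [0.938, -0.347, 0.002]]
tool shift m [ 0.0031  0.0299 -0.0027] units [ 0.016  0.15  -0.014]
```

At z=0.139 the force reads zero although the pad should be at 0.149, so I'll look before pressing on.

```bash
python3 -c "
from h import *
st([.454,.248,.109])
a=bot.camera('side')[0][170:310,190:330];b=bot.camera('wrist')[0]
cv2.imwrite('pics/c3.png',cv2.hconcat([cv2.resize(a,(400,400)),cv2.copyMakeBorder(cv2.resize(b,(400,300)),0,100,0,0,0)]))"
```

```text
t 4.3 p [0.4572 0.2491 0.139 ] j [ 0.49  0.29 -0.07  1.18  0.02  2.41] f [-0.2 -0.2 -0. ] g 0.0
tool x,y,z axes in world: [[-0.346, -0.938, -0.032], [0.014, 0.03, -0.999], [0.938, -0.347, 0.002]]
tool shift m [ 0.0031  0.0299 -0.0027] units [ 0.016  0.15  -0.014]
```

View pics/c3.png

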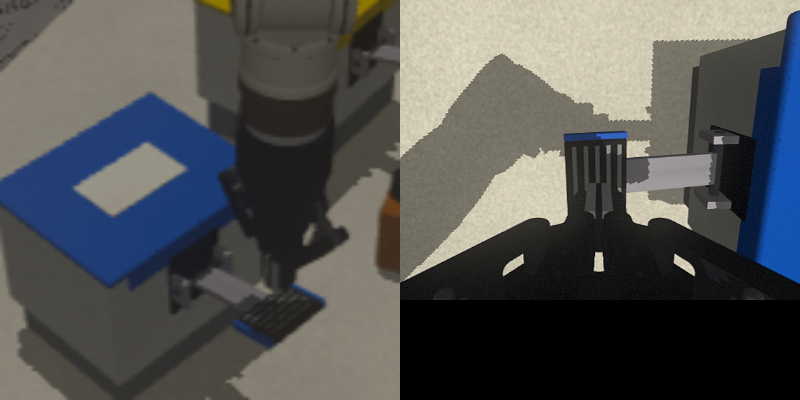

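The wrist view shows the fingers centred over the pad, which spans columns 565–627. In the side view they sit just above it or barely touching. I'll keep pressing slowly.

Emit:
{"name": "move_arm", "arguments": {
  "increments": [
    {"grip": 1,"linear": [0.005,0.03,-0.015],"twist": 0},
    {"grip": 1,"linear": [0,0.025,0],"twist": 0},
    {"grip": 1,"linear": [0,0.02,0],"twist": 0},
    {"grip": 1,"linear": [0,0.02,0],"twist": 0},
    {"grip": 1,"linear": [0,0.01,0],"twist": 0}
  ]
}}

```text
clock: 4.9
eef_pos: [0.4533, 0.2497, 0.1155]
tool_rot: [-0.395, 0.586, -0.574, 0.413]
ft_force: [0.3, 0.1, -0.1]
grip_width: -0.0001
```

```bash
python3 - <<'E'
from h import *
st([.454,.248,.109])
im,d=bot.camera("side");P=pts("side",d);hsv=cv2.cvtColor(im,cv2.COLOR_BGR2HSV)
m=cv2.inRange(hsv,(105,130,40),(130,255,255))*(d>0)
k,l,s,c=cv2.connectedComponentsWithStats(m.astype(np.uint8))
for i in range(1,k):
    if s[i,4]>14 and c[i][0]<480: q=P[l==i];print(s[i],np.round(np.median(q,0),3),np.round(np.percentile(q[:,2],[3,97]),3))
E
```

```text
t 4.9 p [0.4533 0.2497 0.1155] j [ 0.49  0.3  -0.12  1.13  0.02  2.41] f [ 0.3  0.1 -0.1] g -0.0
tool x,y,z axes in world: [[-0.346, -0.938, -0.031], [0.011, 0.029, -1.0], [0.938, -0.346, 0.001]]
tool shift m [0.0015 0.0065 0.0012] units [0.007 0.032 0.006]
[ 186  203   89   68 2971] [0.618 0.21  0.183] [0.164 0.186]
[272 282  11   8  24] [0.471 0.278 0.147] [0.142 0.15 ]
```

```bash
python3 - <<'E'
from h import *
ims,ds=bot.camera('side');imt,dt=bot.camera('top');w,dw=bot.camera('wrist')
np.savez('n2.npz',ims=ims,ds=ds,imt=imt,dt=dt,w=w,dw=dw)
cv2.imwrite('pics/c4.png',cv2.hconcat([cv2.resize(ims[200:310,230:340],(400,400),interpolation=2),cv2.resize(w[130:410,140:420],(400,400))]))
# where the TCP projects, in side / wrist
o=bot.get_obs();K,R,t=world('side')
for dz in(0,.03):
    q=K@(R@(o['eef_pos']+[0,0,dz])+t);print('side TCP px',dz,q[:2]/q[2])
p=bot.camera_params('wrist');K=np.array(p['camera_matrix']);Ti=np.linalg.inv(np.array(p['T_tool_cam']))
for y in(0,-.03):
    q=K@(Ti[:3,:3]@[0,y,0]+Ti[:3,3]);print('wrist TCP px',y,q[:2]/q[2],q[2])
print(np.round(p['T_tool_cam'],3))
E
```

```text
side TCP px 0 [287.33572928 287.93892741]
side TCP px 0.03 [287.47838429 279.56147183]
wrist TCP px 0 [279.70495346 243.02053897] 0.1927476358188611
wrist TCP px -0.03 [280.00658831 266.2371389 ] 0.1638797857050097
[[-0.     0.962  0.272 -0.068]
 [ 0.    -0.272  0.962 -0.181]
 [ 1.     0.    -0.    -0.001]
 [ 0.     0.     0.     1.   ]]
```

View pics/c4.png

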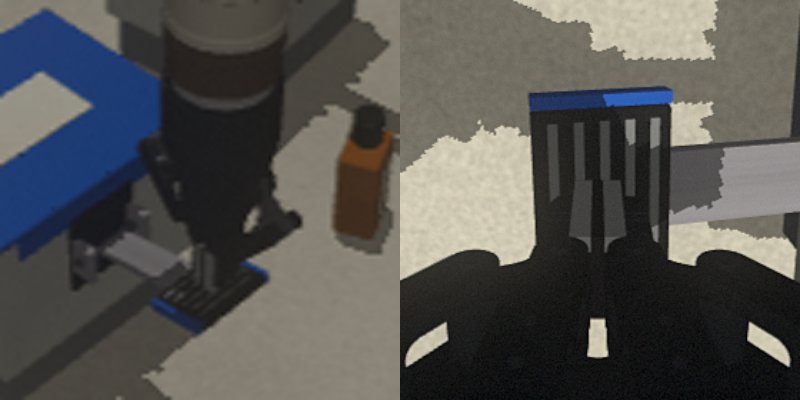

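The fingertips look about 30 mm above the reported TCP, and the pad is still up. I'll cross-check from the saved images using wrist and side depth.

```bash
python3 - <<'E'
from h import *
z=np.load('n2.npz');w,d=z['w'],z['dw'];o=bot.get_obs();R=Ro.from_quat(o["tool_rot"]).as_matrix()
p=bot.camera_params("wrist");K=np.array(p["camera_matrix"]);T=np.array(p["T_tool_cam"])
v,u=np.mgrid[:420,:560];Q=np.stack([(u-K[0,2])/K[0,0]*d,(v-K[1,2])/K[1,1]*d,d],-1)@T[:3,:3].T+T[:3,3];W=Q@R.T+o["eef_pos"]
hsv=cv2.cvtColor(w,cv2.COLOR_BGR2HSV);m=cv2.inRange(hsv,(100,120,40),(130,255,255))
k,l,s,c=cv2.connectedComponentsWithStats(m)
for i in range(1,k):
    if 100<s[i,4]<2500: print(s[i],np.round(np.median(W[l==i],0),4))
for r in range(200,300,6): print(r,"tool",np.round(Q[r,270],3),"world",np.round(W[r,270],3),"d",round(float(d[r,270]),3))
P=pts('side',z['ds'])
for r in range(262,292,3): print('side',r,np.round(P[r,285],3))
print(o['eef_pos'],o['tau'],o['joint_pos'])
E
```

```text
[ 231  191  100   17 1198] [0.4639 0.2789 0.1474]
200 tool [-0.032 -0.032 -0.004] world [0.46  0.28  0.149] d 0.154
206 tool [-0.029 -0.033 -0.004] world [0.459 0.278 0.15 ] d 0.153
212 tool [-0.027 -0.032 -0.004] world [0.458 0.275 0.149] d 0.154
218 tool [-0.024 -0.033 -0.004] world [0.457 0.273 0.15 ] d 0.155
224 tool [-0.021 -0.033 -0.004] world [0.456 0.27  0.15 ] d 0.155
230 tool [-0.019 -0.033 -0.004] world [0.455 0.268 0.15 ] d 0.156
236 tool [-0.016 -0.033 -0.004] world [0.455 0.265 0.15 ] d 0.157
242 tool [-0.013 -0.034 -0.004] world [0.454 0.263 0.15 ] d 0.157
248 tool [-0.01  -0.033 -0.004] world [0.452 0.26  0.149] d 0.158
254 tool [-0.008 -0.034 -0.004] world [0.452 0.257 0.15 ] d 0.158
260 tool [-0.01  -0.047 -0.004] world [0.453 0.26  0.163] d 0.145
266 tool [-0.01  -0.051 -0.004] world [0.453 0.259 0.168] d 0.141
272 tool [-0.01  -0.058 -0.004] world [0.453 0.259 0.174] d 0.135
278 tool [-0.011 -0.063 -0.004] world [0.453 0.259 0.18 ] d 0.129
284 tool [-0.01  -0.068 -0.004] world [0.453 0.259 0.184] d 0.125
290 tool [-0.01  -0.072 -0.004] world [0.453 0.259 0.189] d 0.121
296 tool [-0.01  -0.075 -0.004] world [0.453 0.258 0.192] d 0.117
side 262 [0.458 0.255 0.208]
side 265 [0.457 0.257 0.201]
side 268 [0.456 0.261 0.195]
side 271 [0.456 0.259 0.184]
side 274 [0.457 0.257 0.171]
side 277 [0.456 0.258 0.162]
side 280 [0.457 0.257 0.15 ]
side 283 [0.453 0.267 0.151]
side 286 [0.448 0.278 0.154]
side 289 [0.444 0.285 0.152]
[0.45359411 0.24978022 0.1161667 ] [ 8.56092491e-03 -3.87054098e+01  2.38468498e+01 -1.77737027e-01
  6.42979215e-02  4.92590971e-05] [ 0.49029182  0.30134461 -0.11923849  1.12583606  0.01978798  2.41494946]
```

Both wrist and side depth put the real fingertip at z≈0.158. That is about 40 mm short of the reported TCP and just above the pad at 0.150, which explains the zero force. The lateral position is right, so I'll keep going down by force and camera rather than by the nominal TCP.

Emit:
{"name": "move_arm", "arguments": {
  "increments": [
    {"grip": 1,"linear": [0,0.02,0],"twist": 0},
    {"grip": 1,"linear": [0,0.02,0],"twist": 0},
    {"grip": 1,"linear": [0,0.02,0],"twist": 0},
    {"grip": 1,"linear": [0,0.02,0],"twist": 0},
    {"grip": 1,"linear": [0,0.02,0],"twist": 0}
  ]
}}

```text
clock: 5.6
eef_pos: [0.4529, 0.2514, 0.1002]
tool_rot: [-0.394, 0.587, -0.573, 0.415]
ft_force: [-4.3, -1.4, 7.5]
grip_width: -0.0001
```

```bash
cat >> h.py <<'E'
def lid():
    im,d=bot.camera("side");P=pts("side",d);hsv=cv2.cvtColor(im,cv2.COLOR_BGR2HSV)
    m=cv2.inRange(hsv,(105,130,40),(130,255,255))*(d>0)
    k,l,s,c=cv2.connectedComponentsWithStats(m.astype(np.uint8))
    for i in range(1,k):
        if s[i,4]>14 and c[i][0]<480: q=P[l==i];print(s[i],np.round(np.median(q,0),3),"z",np.round(np.percentile(q[:,2],[3,97]),3))
    return im
E
python3 -c "
from h import *
st([.454,.248,.066]);lid()"
```

```text
t 5.6 p [0.4529 0.2514 0.1002] j [ 0.49  0.31 -0.15  1.08  0.02  2.42] f [-4.3 -1.4  7.5] g -0.0
tool x,y,z axes in world: [[-0.345, -0.938, -0.035], [0.013, 0.033, -0.999], [0.938, -0.346, 0.001]]
tool shift m [0.0041 0.0341 0.0022] units [0.02  0.17  0.011]
[ 185  203   91   53 2108] [0.622 0.207 0.21 ] z [0.184 0.228]
[236 245  33  26 139] [0.564 0.24  0.164] z [0.155 0.171]
[273 285   8   6  18] [0.473 0.277 0.137] z [0.132 0.139]
```

Contact is made at 7.5 N, the pad has sunk about 11 mm and the lid is rising. I'll continue.

Emit:
{"name": "move_arm", "arguments": {
  "increments": [
    {"grip": 1,"linear": [0.004,0.035,0],"twist": 0},
    {"grip": 1,"linear": [0.004,0.035,0],"twist": 0},
    {"grip": 1,"linear": [0,0.035,0],"twist": 0},
    {"grip": 1,"linear": [0,0.035,0],"twist": 0},
    {"grip": 1,"linear": [0,0.03,0],"twist": 0}
  ]
}}

```text
clock: 6.15
eef_pos: [0.453, 0.2519, 0.0712]
tool_rot: [-0.392, 0.587, -0.573, 0.417]
ft_force: [-2.8, -3.7, 21.9]
grip_width: 0.0
```

```bash
python3 -c "
from h import *
st([.454,.248,.066]);lid()"
```

```text
t 6.15 p [0.453  0.2519 0.0712] j [ 0.49  0.34 -0.2   1.    0.02  2.42] f [-2.8 -3.7 21.9] g 0.0
tool x,y,z axes in world: [[-0.345, -0.938, -0.04], [0.018, 0.037, -0.999], [0.938, -0.345, 0.004]]
tool shift m [0.0035 0.005  0.0023] units [0.018 0.025 0.011]
[200 175  63  37 191] [0.63  0.198 0.316] z [0.313 0.319]
[235 240  40  31 177] [0.559 0.227 0.164] z [0.154 0.172]
[273 292   6   6  16] [0.473 0.277 0.111] z [0.109 0.114]
```

The pad is at 0.111, the lid edge at about 0.316 and the force is 22 N, so the lever is at its stop with the lid fully open. I'll hold it with a slight downward bias.

Emit:
{"name": "move_arm", "arguments": {
  "increments": [
    {"grip": 1,"linear": [0,0.015,0],"twist": 0},
    {"grip": 1,"linear": [0,0.015,0],"twist": 0},
    {"grip": 1,"linear": [0,0.015,0],"twist": 0},
    {"grip": 1,"linear": [0,0.015,0],"twist": 0},
    {"grip": 1,"linear": [0,0.015,0],"twist": 0}
  ]
}}

```text
clock: 6.7
eef_pos: [0.4536, 0.2521, 0.0712]
tool_rot: [-0.388, 0.586, -0.574, 0.42]
ft_force: [-7.3, -3.5, 18.9]
grip_width: -0.0003
```

```bash
python3 -c "
from h import *
st();im=lid();cv2.imwrite('pics/c5.png',im[130:340,150:430])"
```

```text
t 6.7 p [0.4536 0.2521 0.0712] j [ 0.49  0.33 -0.21  0.99  0.02  2.42] f [-7.3 -3.5 18.9] g -0.0
tool x,y,z axes in world: [[-0.346, -0.937, -0.047], [0.026, 0.041, -0.999], [0.938, -0.347, 0.011]]
[200 175  63  37 192] [0.63  0.198 0.316] z [0.312 0.319]
[235 240  40  31 180] [0.558 0.226 0.164] z [0.155 0.171]
[273 292   8   7  19] [0.471 0.277 0.111] z [0.107 0.113]
```

View pics/c5.png

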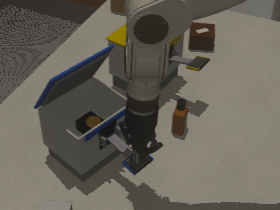

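The blue lid stands wide open in crop region (40–110, 50–105), the contents are visible, and only the fingertips are on the pad. Holding.

Emit:
{"name": "move_arm", "arguments": {
  "increments": [
    {"grip": 1,"linear": [0,0.015,0],"twist": 0},
    {"grip": 1,"linear": [0,0.015,0],"twist": 0},
    {"grip": 1,"linear": [0,0.015,0],"twist": 0},
    {"grip": 1,"linear": [0,0.015,0],"twist": 0},
    {"grip": 1,"linear": [0,0.015,0],"twist": 0}
  ]
}}

```text
clock: 7.25
eef_pos: [0.454, 0.2523, 0.0711]
tool_rot: [-0.384, 0.586, -0.574, 0.423]
ft_force: [-7.8, -4.7, 20.0]
grip_width: -0.0
```

Emit:
{"name": "move_arm", "arguments": {
  "increments": [
    {"grip": 1,"linear": [0,0.015,0],"twist": 0},
    {"grip": 1,"linear": [0,0.015,0],"twist": 0},
    {"grip": 1,"linear": [0,0.015,0],"twist": 0},
    {"grip": 1,"linear": [0,0.015,0],"twist": 0},
    {"grip": 1,"linear": [0,0.015,0],"twist": 0}
  ]
}}

```text
clock: 7.75
eef_pos: [0.4543, 0.2524, 0.0711]
tool_rot: [-0.381, 0.585, -0.575, 0.426]
ft_force: [-8.0, -4.6, 20.2]
grip_width: -0.0001
```

Emit:
{"name": "move_arm", "arguments": {
  "increments": [
    {"grip": 1,"linear": [0,0.015,0],"twist": 0},
    {"grip": 1,"linear": [0,0.015,0],"twist": 0},
    {"grip": 1,"linear": [0,0.015,0],"twist": 0},
    {"grip": 1,"linear": [0,0.015,0],"twist": 0},
    {"grip": 1,"linear": [0,0.015,0],"twist": 0}
  ]
}}

```text
clock: 8.25
eef_pos: [0.4547, 0.2526, 0.0711]
tool_rot: [-0.377, 0.585, -0.576, 0.429]
ft_force: [-9.2, -4.5, 20.8]
grip_width: -0.0
```

```bash
python3 -c "
from h import *
st();lid()"
```

```text
t 8.25 p [0.4547 0.2526 0.0711] j [ 0.49  0.31 -0.24  0.95  0.02  2.42] f [-9.2 -4.5 20.8] g -0.0
tool x,y,z axes in world: [[-0.347, -0.935, -0.068], [0.053, 0.053, -0.997], [0.936, -0.349, 0.031]]
[199 175  64  38 192] [0.629 0.201 0.316] z [0.312 0.319]
[235 238  43  33 192] [0.557 0.22  0.164] z [0.154 0.171]
[273 292   8   7  21] [0.47  0.278 0.111] z [0.107 0.114]
```

Held for about 2.1 s. Now a slow release.

Emit:
{"name": "move_arm", "arguments": {
  "increments": [
    {"grip": 1,"linear": [0,-0.006,0],"twist": 0},
    {"grip": 1,"linear": [0,-0.01,0],"twist": 0},
    {"grip": 1,"linear": [0,-0.012,0],"twist": 0},
    {"grip": 1,"linear": [0,-0.012,0],"twist": 0},
    {"grip": 1,"linear": [0,-0.012,0],"twist": 0}
  ]
}}

```text
clock: 8.8
eef_pos: [0.4542, 0.2528, 0.0838]
tool_rot: [-0.376, 0.585, -0.575, 0.43]
ft_force: [-0.8, 0.5, 3.5]
grip_width: -0.0001
```

Emit:
{"name": "move_arm", "arguments": {
  "increments": [
    {"grip": 1,"linear": [0,-0.011,0],"twist": 0},
    {"grip": 1,"linear": [0,-0.011,0],"twist": 0},
    {"grip": 1,"linear": [0,-0.011,0],"twist": 0},
    {"grip": 1,"linear": [0,-0.011,0],"twist": 0},
    {"grip": 1,"linear": [0,-0.011,0],"twist": 0}
  ]
}}

```text
clock: 9.3
eef_pos: [0.455, 0.2526, 0.0964]
tool_rot: [-0.375, 0.585, -0.576, 0.431]
ft_force: [0.4, 0.3, 3.6]
grip_width: -0.0001
```

```bash
python3 -c "
from h import *
st([.454,.248,.11]);lid()"
```

```text
t 9.3 p [0.455  0.2526 0.0964] j [ 0.49  0.28 -0.21  1.01  0.02  2.42] f [0.4 0.3 3.6] g -0.0
tool x,y,z axes in world: [[-0.346, -0.935, -0.072], [0.057, 0.056, -0.997], [0.936, -0.349, 0.034]]
tool shift m [ 0.0036 -0.0139  0.0012] units [ 0.018 -0.07   0.006]
[ 185  203   95   46 1762] [0.621 0.203 0.223] z [0.184 0.244]
[236 239  41  32 156] [0.56  0.23  0.164] z [0.155 0.172]
[273 286   9   7  24] [0.469 0.278 0.133] z [0.129 0.136]
```

Emit:
{"name": "move_arm", "arguments": {
  "increments": [
    {"grip": 1,"linear": [0,-0.005,0],"twist": 0},
    {"grip": 1,"linear": [0,-0.005,0],"twist": 0},
    {"grip": 1,"linear": [0,-0.005,0],"twist": 0},
    {"grip": 1,"linear": [0,-0.005,0],"twist": 0},
    {"grip": 1,"linear": [0,-0.005,0],"twist": 0}
  ]
}}

```text
clock: 9.85
eef_pos: [0.4561, 0.2522, 0.1034]
tool_rot: [-0.374, 0.584, -0.576, 0.432]
ft_force: [0.4, -0.8, 4.6]
grip_width: 0.0002
```

Emit:
{"name": "move_arm", "arguments": {
  "increments": [
    {"grip": 1,"linear": [0,-0.005,0],"twist": 0},
    {"grip": 1,"linear": [0,-0.005,0],"twist": 0},
    {"grip": 1,"linear": [0,-0.005,0],"twist": 0},
    {"grip": 1,"linear": [0,-0.005,0],"twist": 0},
    {"grip": 1,"linear": [0,-0.005,0],"twist": 0}
  ]
}}

```text
clock: 10.35
eef_pos: [0.4573, 0.2518, 0.1095]
tool_rot: [-0.373, 0.584, -0.577, 0.433]
ft_force: [0.5, -1.8, 4.4]
grip_width: -0.0001
```

```bash
python3 -c "
from h import *
st([.454,.248,.11]);lid()"
```

```text
t 10.35 p [0.4573 0.2518 0.1095] j [ 0.49  0.27 -0.19  1.03  0.02  2.42] f [ 0.5 -1.8  4.4] g -0.0
tool x,y,z axes in world: [[-0.347, -0.935, -0.075], [0.064, 0.056, -0.996], [0.936, -0.35, 0.04]]
tool shift m [ 0.0047 -0.001  -0.0018] units [ 0.023 -0.005 -0.009]
[ 186  203   92   64 2715] [0.622 0.205 0.189] z [0.182 0.195]
[236 244  34  27 153] [0.561 0.235 0.164] z [0.155 0.172]
[272 283  12   8  29] [0.469 0.278 0.145] z [0.141 0.149]
```

Only about 3 mm of travel is left, so I'll carry on slowly until contact is lost.

Emit:
{"name": "move_arm", "arguments": {
  "increments": [
    {"grip": 1,"linear": [0,-0.005,0],"twist": 0},
    {"grip": 1,"linear": [0,-0.005,0],"twist": 0},
    {"grip": 1,"linear": [0,-0.005,0],"twist": 0},
    {"grip": 1,"linear": [0,-0.005,0],"twist": 0},
    {"grip": 1,"linear": [0,-0.006,0],"twist": 0}
  ]
}}

```text
clock: 10.9
eef_pos: [0.4552, 0.251, 0.1132]
tool_rot: [-0.375, 0.584, -0.576, 0.431]
ft_force: [0.0, 0.5, -0.6]
grip_width: 0.0004
```

Emit:
{"name": "move_arm", "arguments": {
  "increments": [
    {"grip": 1,"linear": [0,-0.01,0],"twist": 0},
    {"grip": 1,"linear": [0,-0.02,0],"twist": 0},
    {"grip": 1,"linear": [0,-0.03,0],"twist": 0},
    {"grip": 1,"linear": [0,-0.06,0],"twist": 0},
    {"grip": 1,"linear": [0,-0.1,0],"twist": 0}
  ]
}}

```text
clock: 11.4
eef_pos: [0.4481, 0.247, 0.1544]
tool_rot: [-0.379, 0.585, -0.576, 0.427]
ft_force: [-0.3, -1.0, 0.2]
grip_width: -0.0
```

Emit:
{"name": "move_arm", "arguments": {
  "increments": [
    {"grip": 1,"linear": [0,-0.15,0],"twist": 0},
    {"grip": 1,"linear": [0,-0.15,-0.05],"twist": 0},
    {"grip": 1,"linear": [0,-0.1,-0.05],"twist": 0},
    {"grip": 1,"linear": [0,0,-0.05],"twist": 0},
    {"grip": 1,"linear": [0,0,0],"twist": 0}
  ]
}}

```text
clock: 11.9
eef_pos: [0.4156, 0.254, 0.2403]
tool_rot: [-0.377, 0.585, -0.576, 0.429]
ft_force: [0.0, -1.0, -1.3]
grip_width: -0.0001
```

```bash
python3 -c "
from h import *
st();a=lid();b=bot.camera('top')[0];cv2.imwrite('pics/c6.png',cv2.resize(cv2.hconcat([a[80:400,20:420],b[80:400,60:460]]),(800,320)))"
```

```text
t 11.9 p [0.4156 0.254  0.2403] j [ 0.54  0.14 -0.01  1.36  0.02  2.46] f [ 0.  -1.  -1.3] g -0.0
tool x,y,z axes in world: [[-0.348, -0.935, -0.068], [0.052, 0.053, -0.997], [0.936, -0.35, 0.031]]
[ 186  203  100   68 3141] [0.612 0.203 0.183] z [0.163 0.186]
[291 269  12   7  18] [0.443 0.22  0.15 ] z [0.144 0.153]
[272 282  13   8  29] [0.466 0.28  0.148] z [0.144 0.153]
```

View pics/c6.png

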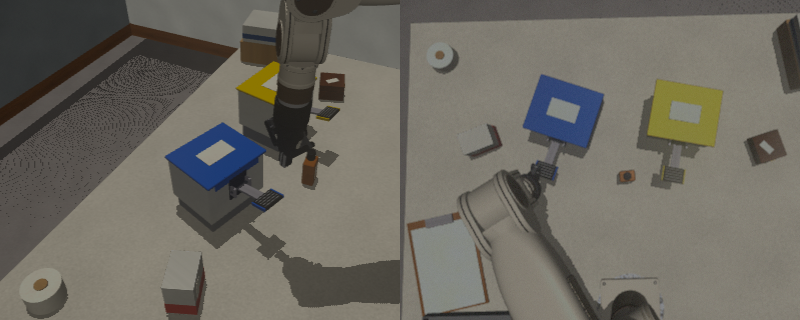

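The blue lid is shut: its pixel box, height and pad heights match those at the start. The yellow bin is shut, the bottle, box and carton stand where they were, and the arm is clear. Handing in.

```bash
python3 -c "
from h import *
st();print(bot.job_done())"
```

```text
t 12.0 p [0.4163 0.2536 0.2395] j [ 0.53  0.14 -0.01  1.36  0.02  2.46] f [-0.5 -0.   0.3] g -0.0
tool x,y,z axes in world: [[-0.348, -0.935, -0.067], [0.052, 0.052, -0.997], [0.936, -0.351, 0.03]]
the job is handed in; nothing more can be done
None
```

The job is handed in at 12.0 s of the 38 s allowed; no verdict was reported.

**What I did:** I pressed the blue lever to its stop with the closed fingertips, at about 20 N. The lid edge reached z≈0.316 m against 0.32 expected, and I held it there about 2.1 s. I then let the lever up over about 2.6 s and moved clear.

**Last checks:**
- **Blue bin:** the lid and pad heights are back at their starting values (lid top 0.183 m, pad edges about 0.149 m).
- **Other things:** the yellow lid is shut, and the bottle, watch box and carton look unmoved. I judged both by eye, not by measurement.
- **Robot:** the force at the tool is about zero, and the fingers are clear of everything.

**What disagreed:**
- **Fingertip position:** the real fingertips ended about 35–40 mm behind the stated TCP. The first press therefore met no force, and I finished the descent by camera and force instead.
- **Tool tilt:** the tool drifted to about 4–5° off vertical during the hold and release.
- **Release speed:** the first second of the release was faster than planned, about 25 mm of pad travel. By my estimate the lid fell at roughly 0.6 rad/s, well under the 1.5 rad/s limit.

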